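# Slide the printing-block crate home in its counter bay

### The arm

A 6-joint arm with a two-finger parallel gripper is mounted at the origin on the work surface. World frame = base frame: x ahead of the robot, y to its left, z up, the work surface at z = 0. Lengths are in m, angles in degrees, forces in N, time in s.
With the tool pointing down it reaches from about 0.25 to 0.725 m from the base axis. Payload 9.7 kg.
Tool frame: the origin (TCP) lies midway between the tips of the shut fingers; the grasp point (between the pads) lies 19 mm behind it (bot.pinch_z is the distance from the TCP to the grasp point, in m); z points along the fingers, y is the direction in which the jaws open and shut (so a half turn about z gives the same grasp; the last joint's range is limited). The gripper opens to 85 mm and grips with 20 to 120 N. Pads are 22 mm wide; open, the fingers measure 114 mm over their backs; the gripper's body (76 mm by 85 mm) begins 54 mm behind the grasp point. The pads swing forward as they close: fully open they stand 13 mm farther back than shut.
Start: joints at [69.786, 4.979, 10.078, 95.1, 0, 90], TCP at [0.19, 0.516, 0.231] pointing down, gripper open.
Joint ranges: [-179.16, 179.16], [-48.56, 103.87], [-65.8, 70.77], [-126.05, 130.52], [-82.76, 87.17], [-180, 180]. Speed limits (degrees/s): [127.2, 127.2, 147.25, 180, 180, 180].

### API

Orientations are given as [roll, pitch, yaw] about the fixed x, y, z axes, in that order (R = Rz(yaw) Ry(pitch) Rx(roll)).
In Python, from workcell import bot, imaging gives the robot as it stands.
- The arm moves only by the tool servo_tool, never from a script. Its argument "moves" is a list that holds one entry, the list of rows, each a list of 7 numbers: the turn, a rotation vector about the tool's x, y, z in rad, then the shift along the tool's x, y, z in cm, then the finger opening in cm, from 0 to 8.54. A call has 1 to 12 rows; each row shifts and turns the pose as measured when the row begins, along the tool's axes as they then stand; what a row does not reach is not made up. A row lasts 1/12 s, in which the tool goes at most 41.7 mm and 7.16 degrees, less where a joint would pass 70% of its speed; a pose out of reach is approached as far as the arm can. A call is refused whole if a number of a shift passes 4.17 or a number of a turn 0.125, either way. A call with a gripper value outside its range is refused whole. The fingers move at their own pace and stop on an object; "force" is the grip in N (left out, the last holds). Time passes only in rows, so rows that do not move let the fingers close. It gives the time, the measured TCP pose, the force and the opening at its end, in the units of the state.
- bot.get_obs(): the state, without advancing time (a new reading comes with each control period).
- imaging.camera(name): name is "scene" or "top" or "wrist"; returns the picture (480x640x3 uint8, blue, green, red); there is no depth.
- imaging.calibration(name): a dict with "fx", "fy", "cx", "cy" (pixels), "D" ([k1, k2, p1, p2, k3] as OpenCV has them; the pictures are not rectified), "camera_from_world" (4x4, takes a point from world to camera coordinates). Camera axes: x right, y down, z forward; pixel columns grow to the right and rows downward; lengths in m; the calibration is good to about 2 mm. A picture is of the moment at which its call begins: read the wrist's pose just before it. calibration takes no time and is no camera call; for the wrist camera it gives the pose at the moment of the call.
- bot.job_done(): hands the job in, once; it reports no verdict.
The state is a dict: "time": time; "q": joint angles; "qd": joint speeds; "joint_efforts": joint torques, N m; "ee_pos": TCP position; "tcp_rot": TCP orientation; "wrist_force": force on the tool from outside, world axes, zero at the start; "torque": the same for the moment, N m; "opening": finger opening in m.
Only numpy, scipy, OpenCV 4.12 (cv2) and the standard library are available. Lean on these libraries where they do the work, as an engineer would, in place of code of your own. Each camera call takes 0.05 s, during which the arm holds its last target.

### The job

The tall, heavy crate of carved printing blocks standing out on the counter belongs in the empty batten bay to its right, beside the crate already stowed. Push it over with the fingertips low on its foot, so that it slides without rocking, until it stands squarely and fully home against the stop at the end of the bay. Never grasp or lift it, do not touch the carved blocks in it, and leave the other things on the counter where they are.

Things in the scene. Friction and masses are not known exactly. Their poses are not given: they have to be found in the camera images.
- crate: Tall wooden crate to push, about 2 kg, left of the empty bay. Origin: centre of its underside; x from its left face (to be pushed) towards the bay (robot's right), y away from the robot, z up. Solid foot 110 mm deep (x), 170 wide (y), 45 high, upright faces; body above set back 12 mm all round, boards up to 150 mm, ends 180. Slides at 8 to 18 N (friction about 0.6); pushed above 90 mm it rocks.
- push_face (a point): Middle of the left face of the crate's foot, 22.5 mm above the counter, 55 mm from the crate's origin; axes as the crate. The place to push (towards +x of the crate): tool leaning to the left by 25 to 40 degrees, fingertips foremost, so that the gripper's body stays clear of the boards above.
- blocks: Three ink-dark carved printing blocks standing upright and fast in the crate, their tops 207 to 215 mm above the counter: not to be touched. Origin and axes as the crate.
- bay_stop (a point): Empty bay: middle of the stop batten's face, at counter level; x points into the bay (robot's right), y away from the robot, z up. Fixed battens 40 mm high: the stop, and one along each side, inner faces 100 mm either side of the middle, round-nosed, reaching 81 mm from the stop to the mouth on the left. The foot has 15 mm to spare each side; home, the crate's origin is 55 mm short of here.
- neighbour: A like crate with blocks, already stowed in the neighbouring bay, 218 mm farther from the robot (+y of the bay). Origin: centre of its underside. Leave it.
- ink_bowl: White bowl, 84 mm across, 45 mm high; origin at the centre of its underside. Leave it.
- baren: Round wooden rubbing pad 112 mm across with a knob handle, 56 mm high; origin at the centre of its underside. Leave it.
- brush: Round inking brush standing on its bristle end, 62 mm across, 111 mm high; origin at the centre of its underside. Leave it.
There are look-alikes about, which are no part of the job. What is shaped like the crate but green is not meant.

How it is judged:
By the outcome, as a careful person would: the job done as asked, in the order asked, and still so for the second after the job is handed in, with the robot touching nothing.
It also fails if it takes over 54 s, if anything falls off the work surface, if the arm or the gripper's body presses on something with over 40 N, if the wrist force passes 120 N, or if a joint passes its speed limit or range.

## Working session

There is one attempt and no reset: what is moved stays moved. The work goes in short steps, Python scripts to look and compute and a tool call to move; the robot and the scene stay as the last step left them, time stands still between calls to the robot, and variables do not carry over. Pictures are saved under pics/ and viewed, and the job is handed in when it is done.

Besides the shell and the picture viewer there is one more tool, called after "Request:" as a command line: name --argument value ..., lists and objects as JSON in quotes. servo_tool: Moves the arm, as the interface text tells. Its arguments: {"type":"object","properties":{"moves":{"type":"array","items":{"type":"array","items":{"type":"array","items":{"type":"number"}}}},"force":{"type":"number"}},"required":["moves"]}

```bash
mkdir -p pics
python3 - <<'E'
from workcell import bot, imaging
import cv2
for n in("scene","top"):
    cv2.imwrite(f"pics/{n}1.png",imaging.camera(n)); c=imaging.calibration(n); print(n,c)
o=bot.get_obs(); print(o)
E
```

```text
scene {'fx': 463.6317289670083, 'fy': 463.6317289670083, 'cx': 314.89113529545745, 'cy': 236.04720195336813, 'D': array([-0.08848459,  0.        ,  0.        ,  0.        ,  0.        ]), 'camera_from_world': array([[ 0.69335518, -0.7205679 , -0.00636362, -0.34922903],
       [-0.68179129, -0.65313294, -0.32951177,  0.38525246],
       [ 0.23327931,  0.23280735, -0.94413002,  1.02465283],
       [ 0.        ,  0.        ,  0.        ,  1.        ]])}
top {'fx': 532.6223387145432, 'fy': 532.6223387145432, 'cx': 324.7426254797831, 'cy': 233.12168624843434, 'D': array([-0.07691219,  0.        ,  0.        ,  0.        ,  0.        ]), 'camera_from_world': array([[-0.02817321, -0.9991069 ,  0.03149082,  0.01011559],
       [-0.98441762,  0.02226109, -0.17443161,  0.52314116],
       [ 0.1735748 , -0.03591442, -0.98416561,  0.99511174],
       [ 0.        ,  0.        ,  0.        ,  1.        ]])}
{'time': 0.1, 'q': array([ 6.97851232e+01,  5.00906175e+00,  1.00382477e+01,  9.50998120e+01,
       -1.20279171e-03,  9.00005977e+01]), 'qd': array([-0.00900892, -0.03549603,  0.08593519, -0.01972809,  0.01935936,
        0.04594273]), 'joint_efforts': array([-5.66200288e-05, -5.21564376e+01,  4.65651512e+01,  1.60066044e-02,
       -4.48155458e-05, -5.04609943e-06]), 'ee_pos': array([0.1899808 , 0.51592196, 0.2306366 ]), 'tcp_rot': array([-1.79929374e+02,  1.20352754e-03,  1.59784527e+02]), 'wrist_force': array([-0.2746921 ,  0.49766844, -0.42846582]), 'torque': array([0.03593694, 0.05465406, 0.00352918]), 'opening': 0.08532350014927276}
```

View pics/scene1.png

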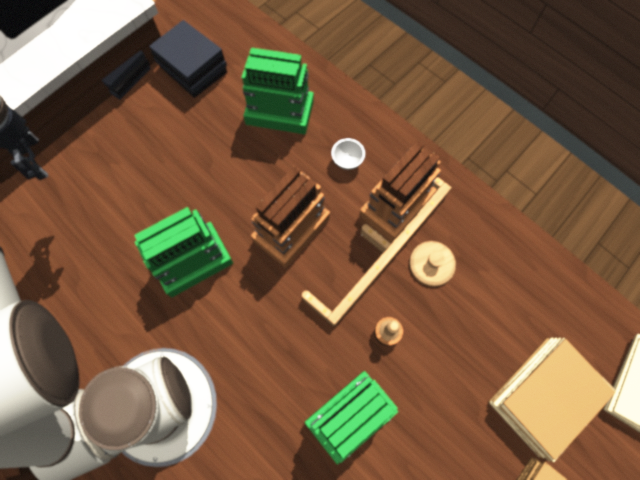

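View pics/top1.png

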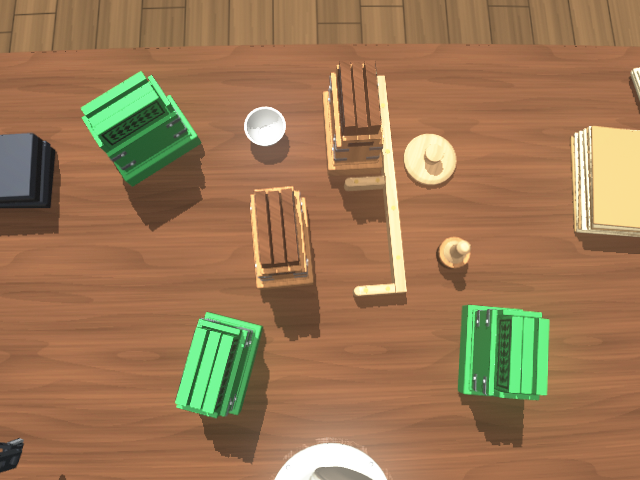

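The scene shows the brown crate at about (280,240) in the top view. The bay lies to its right, with side battens near rows 183 and 290 and the stop at columns 385 to 405. I'll enlarge that area.

Run:
```python
import cv2
i=cv2.imread("pics/top1.png")
cv2.imwrite("pics/t1a.png",cv2.resize(i[170:310,240:420],None,fx=4.4,fy=4.2,interpolation=cv2.INTER_CUBIC)[:600,:800])
i=cv2.imread("pics/scene1.png")
cv2.imwrite("pics/s1a.png",cv2.resize(i[150:340,240:460],None,fx=3.6,fy=3.1,interpolation=cv2.INTER_CUBIC)[:600,:800])
```

```text
(no output)
```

View pics/t1a.png

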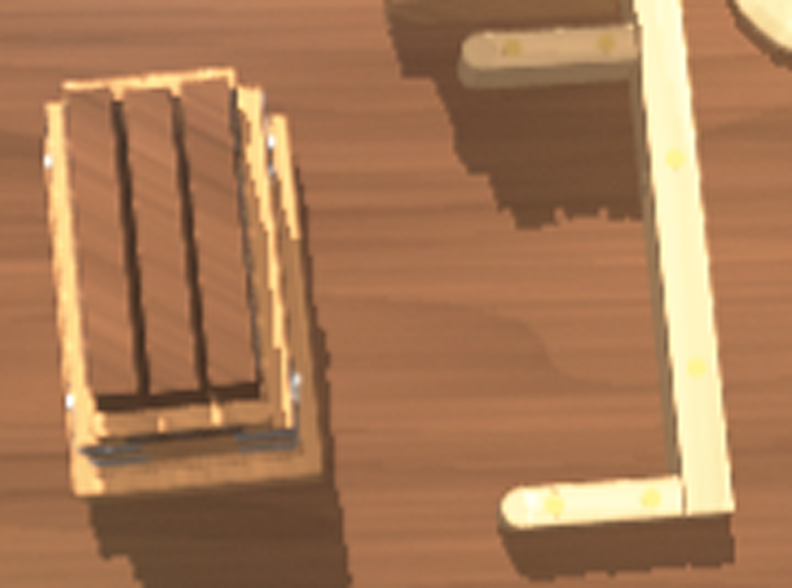

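View pics/s1a.png

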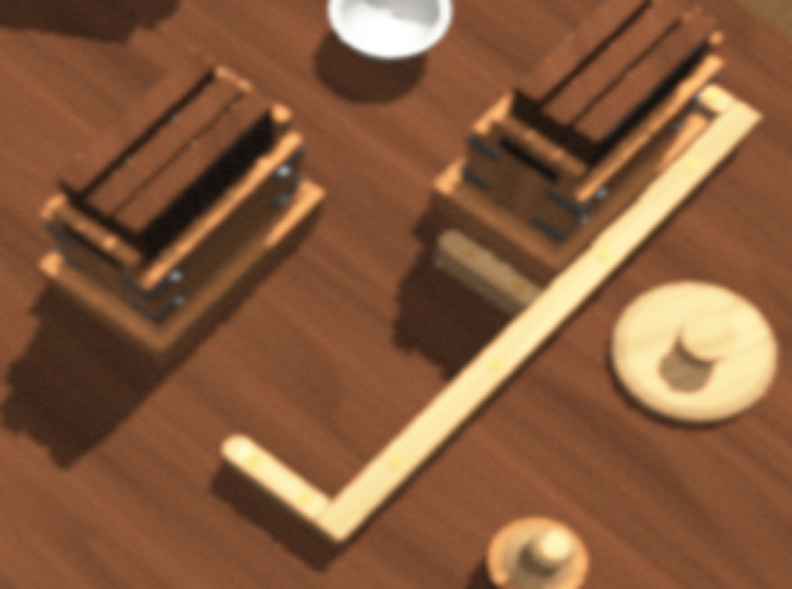

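```bash
cat > h.py <<'E'
import numpy as np,cv2
from workcell import bot, imaging
def cal(n):
    c=imaging.calibration(n);K=np.array([[c['fx'],0,c['cx']],[0,c['fy'],c['cy']],[0,0,1]]);return K,np.array(c['D']),np.array(c['camera_from_world'])
def proj(n,P):
    K,D,T=cal(n);return cv2.projectPoints(np.asarray(P,float).reshape(-1,1,3),cv2.Rodrigues(T[:3,:3])[0],T[:3,3],K,D)[0].reshape(-1,2)
def ray(n,uv,z):
    K,D,T=cal(n);p=cv2.undistortPoints(np.array(uv,float).reshape(-1,1,2),K,D).reshape(-1,2)
    d=np.c_[p,np.ones(len(p))]@T[:3,:3];C=-T[:3,:3].T@T[:3,3]
    return C+d*((z-C[2])/d[:,2])[:,None]
# world pose (x,y,yaw): local->world
def W(pose,P):
    a=np.radians(pose[2]);P=np.asarray(P,float);c,s=np.cos(a),np.sin(a)
    return np.c_[pose[0]+c*P[:,0]-s*P[:,1],pose[1]+s*P[:,0]+c*P[:,1],P[:,2]]
def box(x0,x1,y0,y1,z):return np.array([[x0,y0,z],[x1,y0,z],[x1,y1,z],[x0,y1,z]])
CR=[box(-.055,.055,-.085,.085,0),box(-.055,.055,-.085,.085,.045)]
CRt=[box(-.043,.043,-.073,.073,.15)]
BAY=[np.array([[-.081,-.1,.04],[0,-.1,.04],[0,.1,.04],[-.081,.1,.04]])]
def overlay(n,img,items,crop,fx):
    x0,x1,y0,y1=crop
    o=cv2.resize(img[y0:y1,x0:x1],None,fx=fx,fy=fx,interpolation=cv2.INTER_CUBIC)
    for pose,polys,closed,col in items:
        for p in polys:
            q=(proj(n,W(pose,p))+.5-[x0,y0])*fx
            cv2.polylines(o,[np.int32(q*8)],closed,col,1,cv2.LINE_AA,3)
    return o
E
python3 - <<'E'
from h import *
f=lambda L:[(x/4.4+240-.5,y/4.2+170-.5) for x,y in L]
g=lambda L:[(x/3.6+240-.5,y/3.1+150-.5) for x,y in L]
np.set_printoptions(precision=4,suppress=True)
# bay inner stop face top line z=.04, top view ; side batten inner edges
print("stop",ray("top",f([(637,60),(682,480)]),.04), "near batten inner",ray("top",f([(520,490),(682,478)]),.04),"far inner",ray("top",f([(480,66),(637,60)]),.04))
print("stop s",ray("scene",g([(540,295),(328,508)]),.04),"near",ray("scene",g([(250,440),(328,508)]),.04))
print("crate top z45 scene",ray("scene",g([(42,262),(160,335),(322,190)]),.045))
print("crate top",ray("top",f([(322,470),(72,490),(285,118)]),.045))
E
```

```text
stop [[ 0.6222 -0.1259  0.04  ]
 [ 0.4212 -0.1363  0.04  ]] near batten inner [[ 0.4185 -0.0643  0.04  ]
 [ 0.4221 -0.1363  0.04  ]] far inner [[ 0.6205 -0.0539  0.04  ]
 [ 0.6222 -0.1259  0.04  ]]
stop s [[ 0.6334 -0.1231  0.04  ]
 [ 0.4161 -0.1342  0.04  ]] near [[ 0.4186 -0.0632  0.04  ]
 [ 0.4161 -0.1342  0.04  ]]
crate top z45 scene [[0.4223 0.1338 0.045 ]
 [0.4354 0.0351 0.045 ]
 [0.5952 0.0401 0.045 ]]
crate top [[0.4295 0.0227 0.045 ]
 [0.4231 0.1318 0.045 ]
 [0.5956 0.0353 0.045 ]]
```

Run:
```python
from h import *
bay=(.521,-.1305,-87); cr=(.511,.083,-86)
it=[(bay,BAY,False,(255,0,0)),(cr,CR,True,(0,255,0)),(cr,CRt,True,(255,255,0))]
cv2.imwrite("pics/ov_t.png",overlay("top",cv2.imread("pics/top1.png"),it,(240,420,170,305),4.4))
cv2.imwrite("pics/ov_s.png",overlay("scene",cv2.imread("pics/scene1.png"),it,(240,460,165,330),3.6))
```

```text
(no output)
```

View pics/ov_t.png

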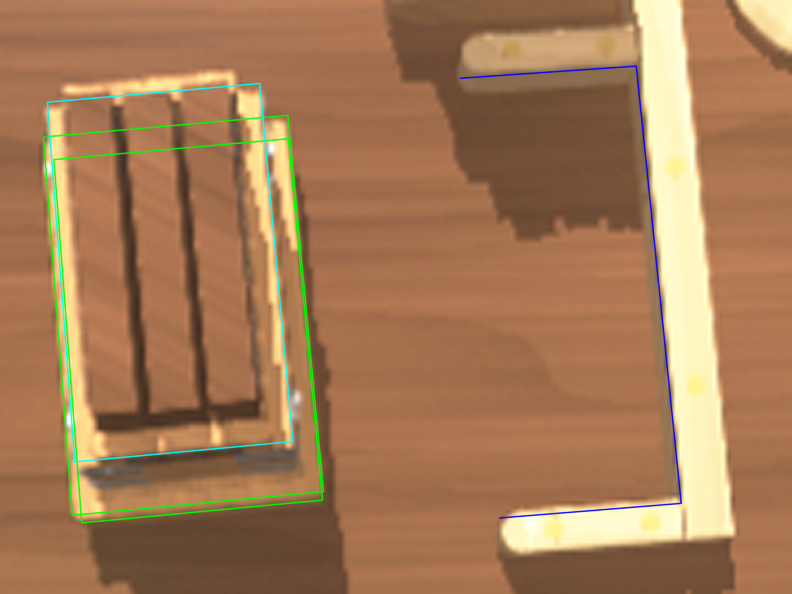

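View pics/ov_s.png

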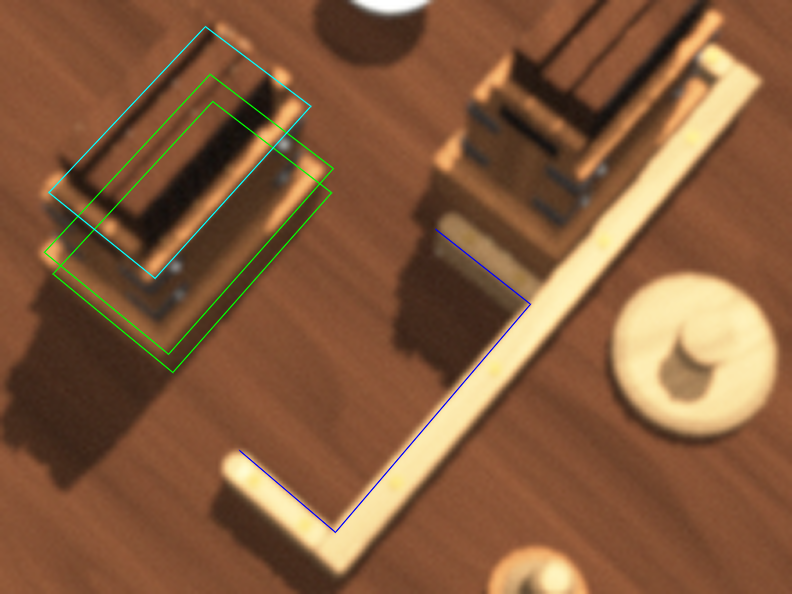

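Request:
servo_tool --moves '[[[0,0,0,0,0,-2,8.54],[0,0,0,0,0,-2,8.54],[0,0,0,0,0,-2,8.54],[0,0,0,-3.2,-0.9,-0.5,8.54],[0,0,0,-3.2,-0.9,-0.5,8.54],[0,0,0,-3.2,-0.9,-0.5,8.54],[0,0,0,-3.2,-0.9,-0.5,8.54],[0,0,0,-3.2,-0.9,0,8.54],[0,0,0,-3.2,-0.9,0,8.54],[0,0,0,-3.2,-0.9,0,8.54],[0,0,0,-3.2,-0.9,0,8.54],[0,0,0,-3.2,-0.9,0,8.54]]]'

```text
time: 1.1
ee_pos: [0.4373, 0.3362, 0.3094]
tcp_rot: [-179.4, -0.1, 160.4]
wrist_force: [0.5, 0.8, -0.8]
opening: 0.0852
```

```bash
cat >> h.py <<'E'
from scipy.spatial.transform import Rotation as Rn
def Rt(yaw,t):
    a=np.radians(yaw);e=np.array([np.cos(a),np.sin(a),0]);n=np.array([-np.sin(a),np.cos(a),0]);t=np.radians(t)
    z=np.sin(t)*e-np.cos(t)*np.array([0,0,1]);return np.c_[np.cross(n,z),n,z]
def plan(p,yaw,t):
    o=bot.get_obs();R=Rn.from_euler('xyz',o['tcp_rot'],degrees=True).as_matrix();G=Rt(yaw,t)
    rv=Rn.from_matrix(R.T@G).as_rotvec();d=R.T@(np.array(p)-o['ee_pos'])*100
    print('t',round(o['time'],2),'pos',o['ee_pos'].round(4),'rot',o['tcp_rot'].round(1),'q',o['q'].round(1),'F',o['wrist_force'].round(1),'M',o['torque'].round(2),'op',o['opening'])
    print('rotvec',rv.round(3),'shift cm (now axes)',d.round(2),'(goal axes)',(G.T@(np.array(p)-o['ee_pos'])*100).round(2))
E
python3 - <<'E'
from h import *
print(ray("top",[(265,127),(240,317),(260,325),(180,410),(235,415)],.1).round(3))
plan((.515,.26,.3),-86.5,36)
E
```

```text
[[0.723 0.108 0.1  ]
 [0.364 0.156 0.1  ]
 [0.349 0.12  0.1  ]
 [0.204 0.262 0.1  ]
 [0.193 0.166 0.1  ]]
t 1.1 pos [0.4373 0.3362 0.3094] rot [-1.794e+02 -1.000e-01  1.604e+02] q [ 37.7   8.5  22.8 104.9  -0.2  57.2] F [ 0.5  0.8 -0.8] M [ 0.08 -0.03 -0.02] op 0.0851886859651659
rotvec [ 0.356 -0.55   1.131] shift cm (now axes) [-9.88 -4.57  0.97] (goal axes) [-5.99  7.29  5.51]
```

Request:
servo_tool --moves '[[[0.03,-0.046,0.094,0,0,0,8.54],[0.03,-0.046,0.094,0,0,0,8.54],[0.03,-0.046,0.094,0,0,0,8.54],[0.03,-0.046,0.094,0,0,0,8.54],[0.03,-0.046,0.094,0,0,0,8.54],[0.03,-0.046,0.094,0,0,0,8.54],[0.03,-0.046,0.094,0,0,0,8.54],[0.03,-0.046,0.094,0,0,0,8.54],[0.03,-0.046,0.094,0,0,0,8.54],[0.03,-0.046,0.094,0,0,0,8.54],[0.03,-0.046,0.094,0,0,0,8.54],[0.03,-0.046,0.094,0,0,0,8.54]]]'

```text
time: 2.1
ee_pos: [0.4437, 0.3238, 0.3009]
tcp_rot: [177.9, 37.2, 89.2]
wrist_force: [-2.9, -2.2, 0.7]
opening: 0.0855
```

Run:
```python
from h import *
plan((.515,.24,.2),-86,36)
```

```text
t 2.1 pos [0.4437 0.3238 0.3009] rot [177.9  37.2  89.2] q [ 48.7  33.   44.9 130.5 -24.9 145.2] F [-2.9 -2.2  0.7] M [ 0.46  0.17 -0.13] op 0.08553008805657712
rotvec [-0.012  0.022 -0.067] shift cm (now axes) [-0.51  6.75 13.3 ] (goal axes) [-1.24  6.53 13.37]
```

Request:
servo_tool --moves '[[[0,0,-0.03,0,2,1.5,8.54],[0,0,-0.03,0,2,1.5,8.54],[0,0,0,0,2,1.5,8.54],[0,0,0,0,1,1.5,8.54]]]'

```text
time: 2.43
ee_pos: [0.5173, 0.2931, 0.2469]
tcp_rot: [-179.5, 37.5, 93.5]
wrist_force: [-0.6, -0.3, -0.2]
opening: 0.0855
```

Run:
```python
from h import *
plan((.517,.2,.12),-86,36)
plan((.517,.2,.009),-86,36)
```

```text
t 2.43 pos [0.5173 0.2931 0.2469] rot [-179.5   37.5   93.5] q [ 42.5  35.5  42.7 123.3 -27.9 135.8] F [-0.6 -0.3 -0.2] M [0.58 0.01 0.01] op 0.08546706349751709
rotvec [-0.014  0.026 -0.008] shift cm (now axes) [ 0.35 -0.46 15.73] (goal axes) [-0.05 -0.68 15.73]
t 2.43 pos [0.5173 0.2931 0.2469] rot [-179.5   37.5   93.5] q [ 42.5  35.5  42.7 123.3 -27.9 135.8] F [-0.6 -0.3 -0.2] M [0.58 0.01 0.01] op 0.08546706349751709
rotvec [-0.014  0.026 -0.008] shift cm (now axes) [ 7.11 -0.39 24.54] (goal axes) [ 6.47 -0.68 24.71]
```

Request:
servo_tool --moves '[[[0,0.013,0,0.1,-0.1,3,8.54],[0,0.013,0,0.1,-0.1,3,8.54],[0,0,0,0,-0.1,3,8.54],[0,0,0,0,-0.1,3,8.54],[0,0,0,0,-0.1,3,8.54],[0,0,0,0,0,0,8.54]]]'

```text
time: 2.93
ee_pos: [0.5165, 0.1988, 0.1111]
tcp_rot: [-179.0, 36.2, 93.6]
wrist_force: [-2.2, 0.4, -0.9]
opening: 0.0856
```

Run:
```python
from h import *
plan((.517,.19,.009),-86,36)
cv2.imwrite("pics/top2.png",imaging.camera("top"))
cv2.imwrite("pics/scene2.png",imaging.camera("scene"))
```

```text
t 2.93 pos [0.5165 0.1988 0.1111] rot [-179.    36.2   93.6] q [ 35.7  23.6  11.9 100.5 -29.4 128.3] F [-2.2  0.4 -0.9] M [ 0.53  0.01 -0.04] op 0.08558150279187904
rotvec [-0.022  0.004 -0.005] shift cm (now axes) [5.33 0.16 8.75] (goal axes) [ 5.29 -0.01  8.78]
```

View pics/top2.png

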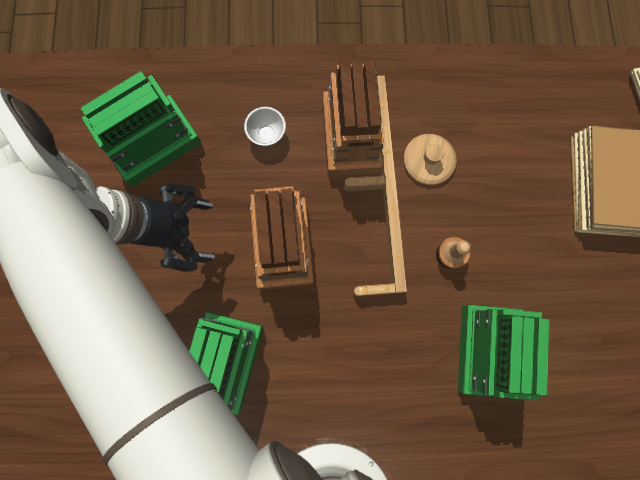

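View pics/scene2.png

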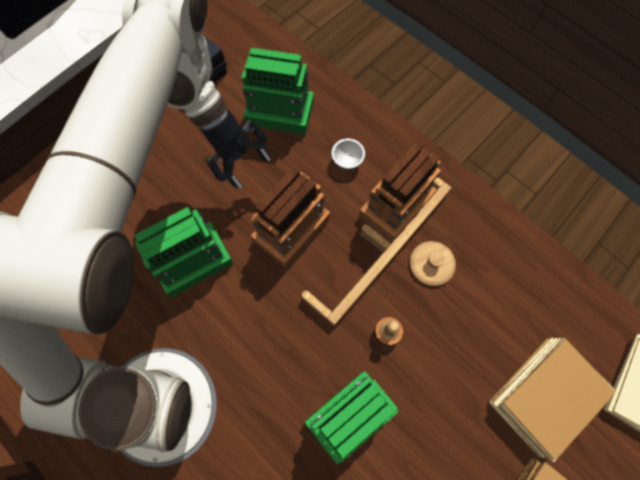

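Request:
servo_tool --moves '[[[-0.007,0,0,1.35,0.05,2.2,8.54],[-0.007,0,0,1.35,0.05,2.2,8.54],[-0.007,0,0,1.3,0.05,2.1,8.54],[0,0,0,1,0,1.6,8.54],[0,0,0,0,0,0,8.54],[0,0,0,0,0,0,8.54]]]'

```text
time: 3.53
ee_pos: [0.526, 0.2035, 0.0278]
tcp_rot: [178.4, 35.5, 93.1]
wrist_force: [0.2, 0.3, 0.2]
opening: 0.0854
```

Run:
```python
from h import *
plan((.516,.16,.009),-86,36)
cv2.imwrite("pics/top3.png",imaging.camera("top"))
cv2.imwrite("pics/scene3.png",imaging.camera("scene"))
```

```text
t 3.53 pos [0.526  0.2035 0.0278] rot [178.4  35.5  93.1] q [ 35.9  25.    4.8  89.5 -30.2 127.6] F [0.2 0.3 0.2] M [ 0.48 -0.02  0.  ] op 0.08539369524004614
rotvec [ 0.019 -0.008 -0.013] shift cm (now axes) [-2.4  -1.35  3.98] (goal axes) [-2.35 -1.3   4.03]
```

View pics/top3.png

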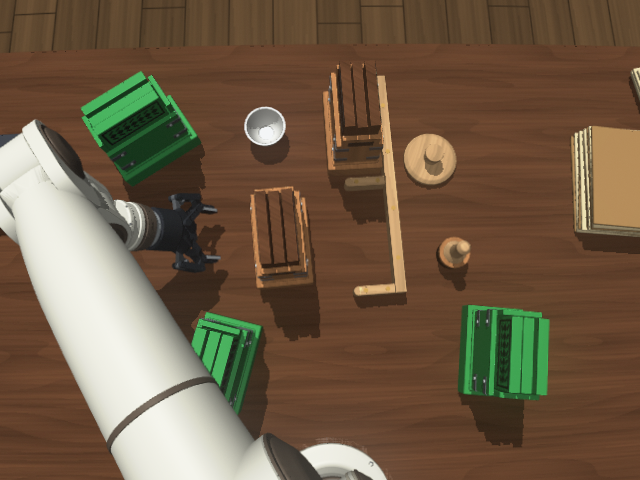

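View pics/scene3.png

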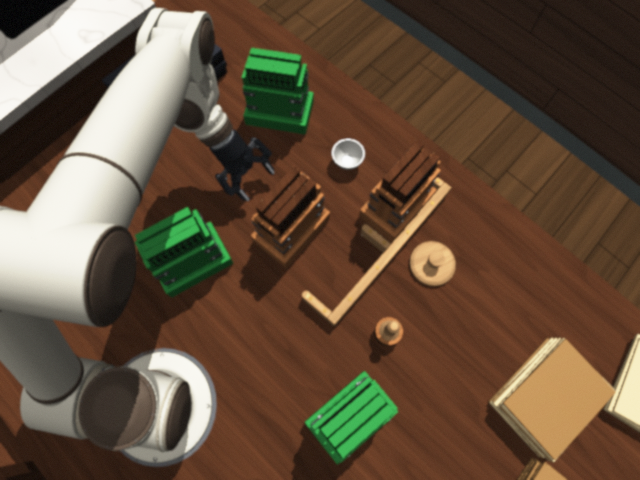

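Run:
```python
from h import *
plan((.505,.17,.009),-86,36)
```

```text
t 3.63 pos [0.5262 0.2035 0.0282] rot [178.3  35.5  93.1] q [ 35.9  25.    4.8  89.5 -30.2 127.6] F [0.9 0.8 0.1] M [ 0.52  0.03 -0.  ] op 0.08525550233678687
rotvec [ 0.02  -0.008 -0.013] shift cm (now axes) [-1.52 -2.4   3.37] (goal axes) [-1.46 -2.35  3.43]
```

Request:
servo_tool --moves '[[[0.01,-0.004,-0.006,-0.4,-0.6,0.9,8.54],[0.01,-0.004,-0.006,-0.4,-0.6,0.9,8.54],[0,0,0,-0.4,-0.6,0.9,8.54],[0,0,0,-0.4,-0.6,0.8,8.54],[0,0,0,0,0,0,8.54]]]'

```text
time: 4.05
ee_pos: [0.5049, 0.1674, 0.0122]
tcp_rot: [179.8, 35.9, 93.9]
wrist_force: [-0.3, -0.6, 0.5]
opening: 0.0856
```

Run:
```python
from h import *
plan((.505,.155,.009),-86,36)
im=imaging.camera("wrist");cv2.imwrite("pics/w4.png",im)
```

```text
t 4.05 pos [0.5049 0.1674 0.0122] rot [179.8  35.9  93.9] q [ 34.1  21.4  -1.9  86.5 -30.5 125.6] F [-0.3 -0.6  0.5] M [ 0.51  0.09 -0.02] op 0.08555851466341309
rotvec [ 0.002 -0.003 -0.002] shift cm (now axes) [-0.81 -0.08  0.99] (goal axes) [-0.81 -0.08  0.99]
```

View pics/w4.png

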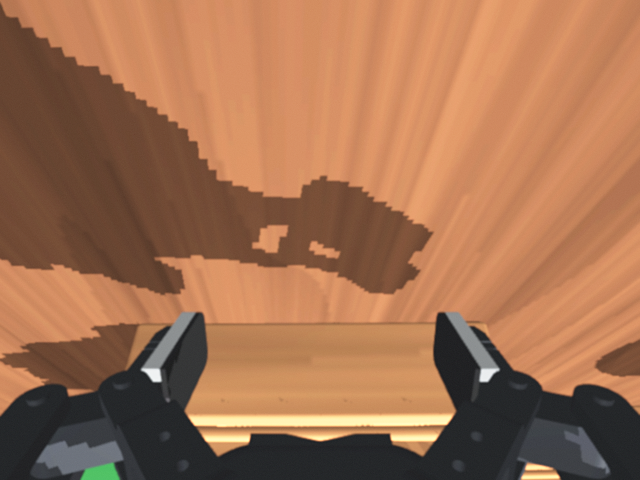

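The wrist view shows the foot face centred between the fingertips. Its bottom edge lies level at row 323, columns 135 to 490, so the tool is square to it. I'll ease forward to contact.

Request:
servo_tool --moves '[[[0,0,0,-0.25,0,0.4,8.54],[0,0,0,-0.4,0,0.35,8.54],[0,0,0,-0.4,0,0.3,8.54],[0,0,0,-0.4,0,0.3,8.54],[0,0,0,-0.4,0,0.3,8.54]]]'

```text
time: 4.52
ee_pos: [0.5086, 0.1425, 0.0114]
tcp_rot: [179.6, 35.8, 93.8]
wrist_force: [0.1, -0.1, 0.2]
opening: 0.0855
```

Run:
```python
from h import *
plan((.507,.13,.009),-86,36)
```

```text
t 4.52 pos [0.5086 0.1425 0.0114] rot [179.6  35.8  93.8] q [ 31.9  19.5  -4.3  84.6 -31.2 123.2] F [ 0.1 -0.1  0.2] M [ 0.55  0.05 -0.  ] op 0.08548487127058607
rotvec [ 0.004 -0.004 -0.003] shift cm (now axes) [-0.86 -0.25  0.92] (goal axes) [-0.86 -0.25  0.93]
```

Request:
servo_tool --moves '[[[0,0,0,-0.33,-0.02,0.25,8.54],[0,0,0,-0.33,-0.02,0.25,8.54],[0,0,0,-0.33,-0.02,0.25,8.54],[0,0,0,-0.4,-0.02,0.29,8.54],[0,0,0,-0.4,-0.02,0.29,8.54],[0,0,0,-0.4,-0.02,0.29,8.54]]]'

```text
time: 5.02
ee_pos: [0.5113, 0.1227, 0.0114]
tcp_rot: [179.2, 34.5, 93.7]
wrist_force: [-2.0, 14.0, 1.6]
opening: 0.0854
```

Run:
```python
from h import *
plan((.510,.04,.010),-86.5,36)
im=imaging.camera("top");cv2.imwrite("pics/t5.png",im)
bay=(.521,-.1305,-87); cr=(.511,.083,-86)
it=[(bay,BAY,False,(255,0,0)),(cr,CR,True,(0,255,0)),(cr,CRt,True,(255,255,0))]
cv2.imwrite("pics/ov_t5.png",overlay("top",im,it,(180,420,170,305),3.3))
```

```text
t 5.02 pos [0.5113 0.1227 0.0114] rot [179.2  34.5  93.7] q [ 29.7  17.   -6.8  82.1 -31.  120.2] F [-2.  14.   1.6] M [ 2.35  0.86 -0.31] op 0.08540600603292496
rotvec [ 0.016 -0.026  0.003] shift cm (now axes) [-6.72 -0.73  4.78] (goal axes) [-6.59 -0.64  4.96]
```

View pics/ov_t5.png

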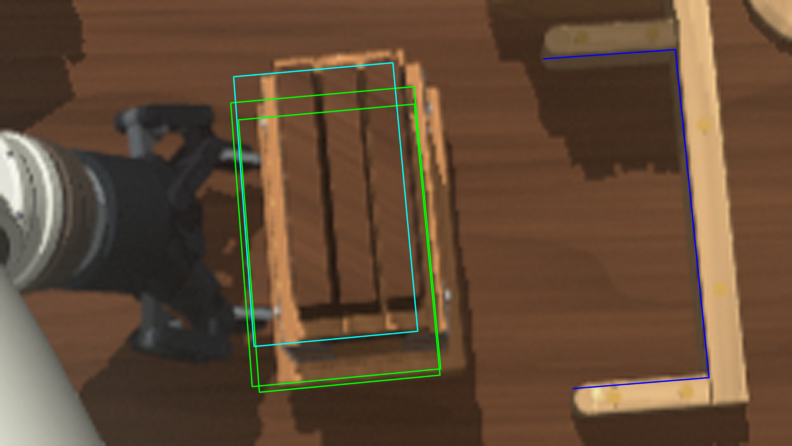

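Request:
servo_tool --moves '[[[0.003,-0.01,0.001,-0.5,-0.05,0.36,8.54],[0.003,-0.005,0.001,-0.5,-0.05,0.36,8.54],[0.003,-0.003,0.001,-0.5,-0.05,0.36,8.54],[0.003,0,0,-0.5,-0.05,0.36,8.54],[0,0,0,-0.5,-0.05,0.36,8.54],[0,0,0,-0.5,-0.05,0.36,8.54],[0,0,0,-0.5,-0.05,0.36,8.54],[0,0,0,-0.5,-0.05,0.36,8.54]]]'

```text
time: 5.73
ee_pos: [0.5148, 0.0881, 0.0115]
tcp_rot: [179.0, 33.5, 93.5]
wrist_force: [-3.1, 14.7, 4.0]
opening: 0.0853
```

Run:
```python
from h import *
plan((.513,.0,.010),-87,36)
im=imaging.camera("top");cv2.imwrite("pics/t6.png",im)
o=bot.get_obs()['ee_pos']
bay=(.521,-.1305,-87); cr=(o[0]+.003+.0005,o[1]-.0545,-86.3)
it=[(bay,BAY,False,(255,0,0)),(cr,CR,True,(0,255,0)),(cr,CRt,True,(255,255,0))]
cv2.imwrite("pics/ov_t6.png",overlay("top",im,it,(180,420,170,305),3.3))
```

```text
t 5.73 pos [0.5148 0.0881 0.0115] rot [179.   33.5  93.5] q [ 26.1  13.9 -10.1  79.2 -31.1 115.9] F [-3.1 14.7  4. ] M [ 2.33  0.91 -0.16] op 0.0852878245182667
rotvec [ 0.023 -0.044  0.007] shift cm (now axes) [-7.25 -0.8   4.96] (goal axes) [-7.03 -0.64  5.29]
```

View pics/ov_t6.png

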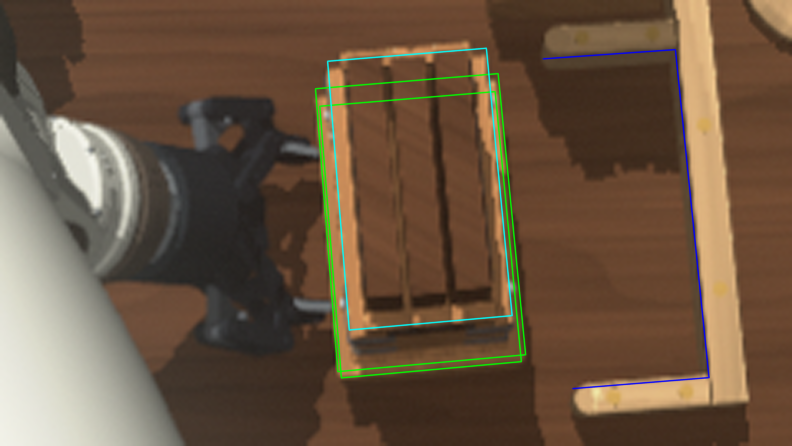

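Request:
servo_tool --moves '[[[0.008,-0.015,0.002,-0.6,-0.1,0.42,8.54],[0.008,-0.015,0.002,-0.6,-0.1,0.42,8.54],[0.008,-0.015,0.002,-0.6,-0.1,0.42,8.54],[0.006,-0.01,0.002,-0.6,-0.1,0.42,8.54],[0.006,-0.01,0.002,-0.6,-0.1,0.42,8.54],[0.006,-0.01,0.002,-0.6,-0.1,0.42,8.54],[0.006,-0.01,0.002,-0.6,-0.1,0.42,8.54],[0.006,-0.01,0.002,-0.6,-0.1,0.42,8.54]]]'

```text
time: 6.45
ee_pos: [0.5161, 0.0417, 0.0122]
tcp_rot: [-179.8, 37.2, 91.9]
wrist_force: [1.3, 13.6, -1.4]
opening: 0.0854
```

Run:
```python
from h import *
plan((.515,-.021,.010),-87,36)
im=imaging.camera("top");cv2.imwrite("pics/t7.png",im)
o=bot.get_obs()['ee_pos']
bay=(.521,-.1305,-87); cr=(o[0]+.003,o[1]-.0545,-86.5)
it=[(bay,BAY,False,(255,0,0)),(cr,CR,True,(0,255,0)),(cr,CRt,True,(255,255,0))]
cv2.imwrite("pics/ov_t7.png",overlay("top",im,it,(180,420,170,305),3.3))
```

```text
t 6.45 pos [0.5161 0.0417 0.0122] rot [-179.8   37.2   91.9] q [ 22.7  14.8 -10.3  80.1 -34.3 115.6] F [ 1.3 13.6 -1.4] M [ 2.6  -0.33  0.25] op 0.08540833157499249
rotvec [-0.015  0.02  -0.016] shift cm (now axes) [-4.85 -0.3   3.96] (goal axes) [-4.93 -0.44  3.86]
```

View pics/ov_t7.png

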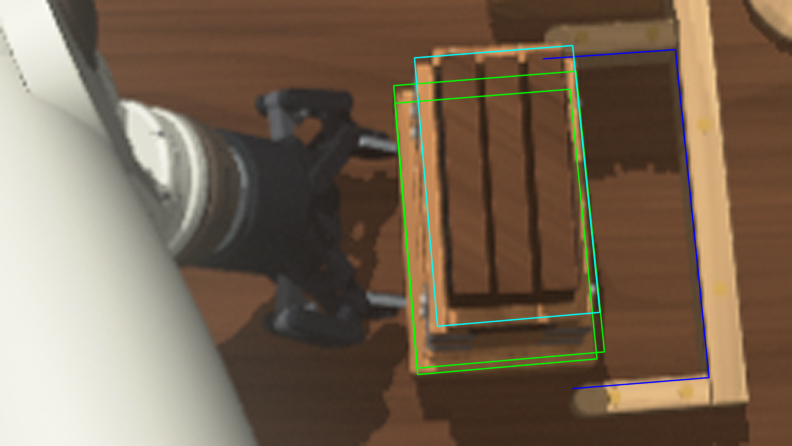

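Request:
servo_tool --moves '[[[-0.004,0.004,-0.004,-0.6,-0.08,0.43,8.54],[-0.004,0.004,-0.004,-0.6,-0.08,0.43,8.54],[-0.003,-0.004,-0.003,-0.6,-0.08,0.43,8.54],[0,-0.006,0,-0.6,-0.08,0.43,8.54],[0,-0.006,0,-0.6,-0.08,0.43,8.54],[0,-0.006,0,-0.6,-0.08,0.43,8.54]]]'

```text
time: 7.0
ee_pos: [0.5163, 0.0057, 0.0124]
tcp_rot: [179.5, 36.7, 92.7]
wrist_force: [-0.8, 14.0, 0.3]
opening: 0.0853
```

Run:
```python
from h import *
plan((.515,-.021,.010),-87,36)
im=imaging.camera("top");cv2.imwrite("pics/t8.png",im)
o=bot.get_obs()['ee_pos']
bay=(.521,-.1305,-87); cr=(o[0]+.003,o[1]-.0545,-87)
it=[(bay,BAY,False,(255,0,0)),(cr,CR,True,(0,255,0)),(cr,CRt,True,(255,255,0))]
cv2.imwrite("pics/ov_t8.png",overlay("top",im,it,(180,420,170,305),3.3))
```

```text
t 7.0 pos [0.5163 0.0057 0.0124] rot [179.5  36.7  92.7] q [ 19.1  10.9 -14.5  75.9 -35.1 109.8] F [-0.8 14.   0.3] M [ 2.56  0.44 -0.05] op 0.08530854831500727
rotvec [ 0.006  0.011 -0.004] shift cm (now axes) [-2.   -0.27  1.78] (goal axes) [-2.02 -0.27  1.76]
```

View pics/ov_t8.png

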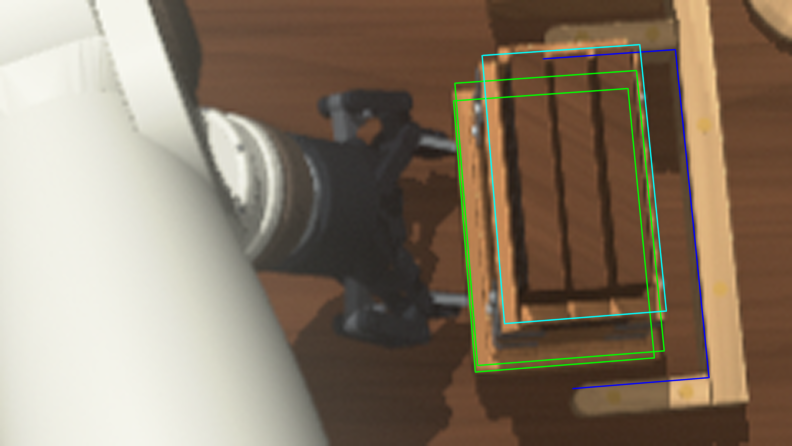

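Request:
servo_tool --moves '[[[0,0,0,-0.5,-0.06,0.37,8.54],[0,0,0,-0.5,-0.06,0.37,8.54],[0,0,0,-0.4,-0.05,0.29,8.54],[0,0,0,-0.4,-0.05,0.29,8.54],[0,0,0,-0.35,-0.05,0.26,8.54]]]'

```text
time: 7.47
ee_pos: [0.5171, -0.0144, 0.0124]
tcp_rot: [179.2, 35.6, 92.9]
wrist_force: [-1.2, 14.8, 3.6]
opening: 0.0856
```

Run:
```python
from h import *
plan((.515,-.021,.010),-87,36)
```

```text
t 7.47 pos [ 0.5171 -0.0144  0.0124] rot [179.2  35.6  92.9] q [ 16.7   8.8 -16.5  73.5 -34.6 106.2] F [-1.2 14.8  3.6] M [ 2.41  0.78 -0.13] op 0.08558659264579432
rotvec [ 0.013 -0.007 -0.002] shift cm (now axes) [-0.39 -0.25  0.57] (goal axes) [-0.38 -0.25  0.58]
```

Request:
servo_tool --moves '[[[0,-0.003,0,-0.33,-0.04,0.25,8.54],[0,-0.003,0,-0.33,-0.04,0.25,8.54],[0,-0.003,0,-0.33,-0.04,0.25,8.54]]]'

```text
time: 7.72
ee_pos: [0.518, -0.0218, 0.0125]
tcp_rot: [179.0, 35.4, 93.0]
wrist_force: [-0.3, 33.4, 8.3]
opening: 0.0854
```

Run:
```python
from h import *
plan((.515,-.021,.010),-87,36)
```

```text
t 7.72 pos [ 0.518  -0.0218  0.0125] rot [179.   35.4  93. ] q [ 15.8   8.  -17.2  72.5 -34.6 104.8] F [-0.3 33.4  8.3] M [ 4.71  0.85 -0.68] op 0.0853862584948125
rotvec [ 0.018 -0.011  0.   ] shift cm (now axes) [ 0.23 -0.3   0.15] (goal axes) [ 0.23 -0.3   0.15]
```

The force has jumped from 14 to 33 N where I expected the stop. One more light press will seat the crate, then I'll check.

Request:
servo_tool --moves '[[[0,-0.003,0,-0.28,-0.02,0.2,8.54],[0,-0.003,0,-0.28,-0.02,0.2,8.54]]]'

```text
time: 7.88
ee_pos: [0.5192, -0.0219, 0.0128]
tcp_rot: [178.7, 34.8, 93.0]
wrist_force: [-9.3, 33.4, 11.3]
opening: 0.0855
```

Run:
```python
from h import *
plan((.517,.0,.012),-87,36)
im=imaging.camera("top");cv2.imwrite("pics/t9.png",im)
cv2.imwrite("pics/t9c.png",cv2.resize(im[170:305,240:420],None,fx=4.4,fy=4.4,interpolation=cv2.INTER_CUBIC))
cv2.imwrite("pics/w9.png",imaging.camera("wrist"))
```

```text
t 7.88 pos [ 0.5192 -0.0219  0.0128] rot [178.7  34.8  93. ] q [ 15.5   7.6 -17.4  72.  -34.2 104.2] F [-9.3 33.4 11.3] M [ 4.49  1.92 -2.36] op 0.08545894798177074
rotvec [ 0.023 -0.022  0.   ] shift cm (now axes) [ 1.85 -0.07 -1.19] (goal axes) [ 1.83 -0.1  -1.23]
```

View pics/t9c.png

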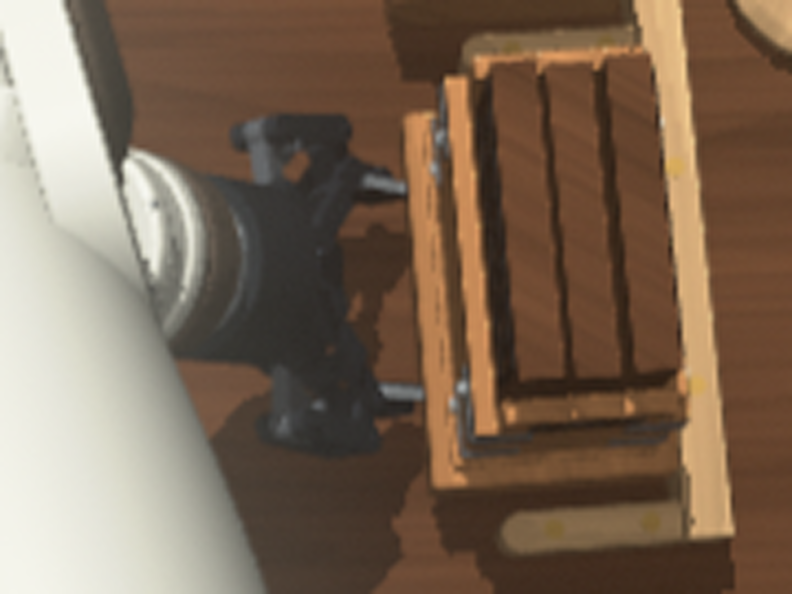

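View pics/w9.png

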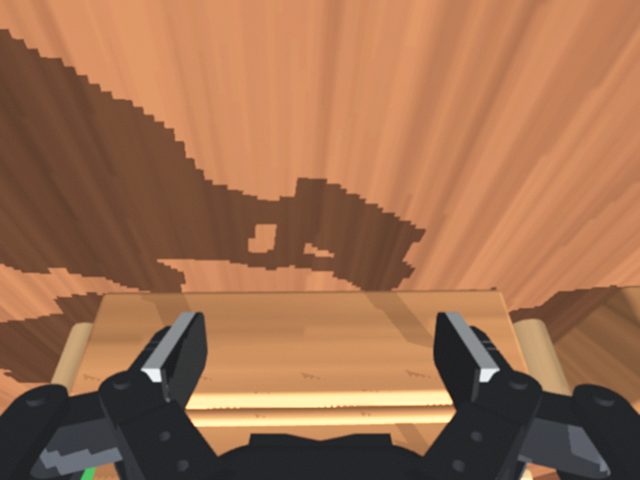

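Run:
```python
from h import *
im=cv2.imread("pics/t9.png")
f=lambda L:[(x/4.4+240-.5,y/4.4+170-.5) for x,y in L]
a=ray("top",f([(405,115),(434,486)]),.045);print(a.round(4),np.degrees(np.arctan2(a[1,1]-a[0,1],a[1,0]-a[0,0])))
b=ray("top",f([(637,63),(682,503)]),.04);print(b.round(4),np.degrees(np.arctan2(b[1,1]-b[0,1],b[1,0]-b[0,0])))
w=cv2.imread("pics/w9.png");cv2.imwrite("pics/w9c.png",cv2.resize(w[270:330,60:600],None,fx=1.48,fy=6))
for k,y in enumerate((-86,-87)):
  for d in (0,):
    bay=(.521,-.1305,-87); c=W(bay,[[-.055,.003,0]])[0]
    it=[(bay,BAY,False,(255,0,0)),((c[0],c[1],y),CR[1:],True,(0,255,0))]
    cv2.imwrite(f"pics/ov9_{k}.png",overlay("top",im,it,(320,420,170,300),4.6))
cv2.imwrite("pics/ov9.png",np.hstack([cv2.imread("pics/ov9_0.png"),cv2.imread("pics/ov9_1.png")])[:,:])
```

```text
[[ 0.5985 -0.0188  0.045 ]
 [ 0.4311 -0.0265  0.045 ]] -177.38785339482322
[[ 0.6221 -0.1259  0.04  ]
 [ 0.4211 -0.1363  0.04  ]] -177.03287865649673
```

View pics/ov9.png

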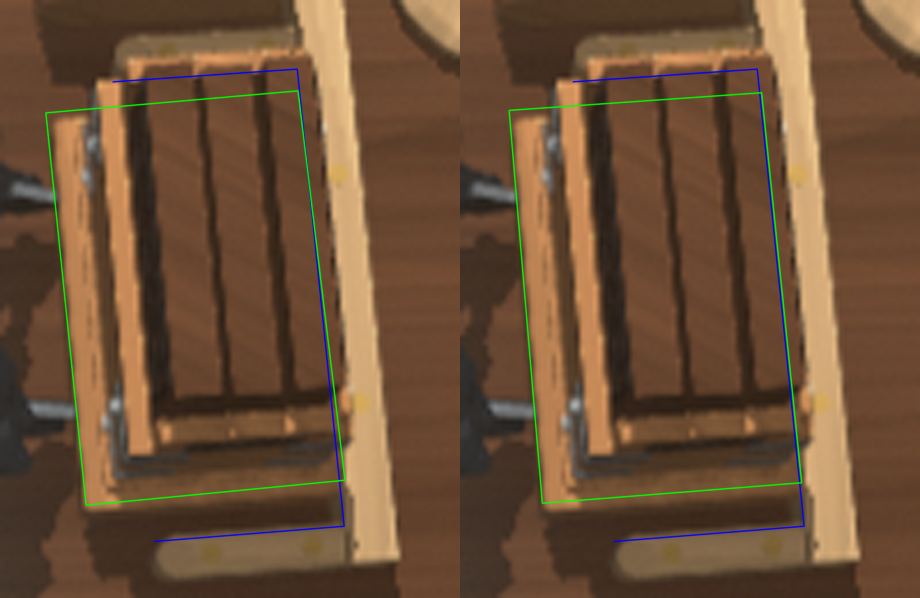

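View pics/w9c.png

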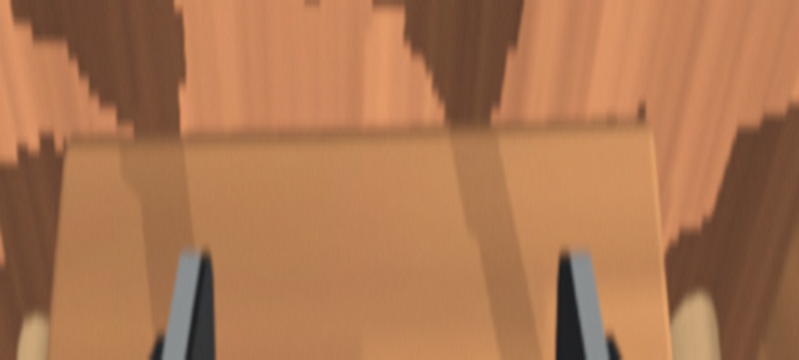

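Both readings put the crate home, but its yaw differs from the bay's by about 0.4°. That is within my error. To square it properly, I'll back off, shut the fingers and press once on the middle of the foot, so that the stop lines it up.

Request:
servo_tool --moves '[[[0,0,0,0.4,0,-0.3,8.54],[0,0,0,0.8,0,-0.6,8.54],[0,0,0,1.2,0,-1.1,8.54],[0,-0.01,0,1.0,0,-1.0,0],[0,-0.01,0,0,0,0,0],[0,0,0,0,0,0,0],[0,0,0,0,0,0,0],[0,0,0,0,0,0,0],[0,0,0,0,0,0,0],[0,0,0,0,0,0,0],[0,0,0,0,0,0,0]]]'

```text
time: 8.9
ee_pos: [0.5155, 0.024, 0.0189]
tcp_rot: [178.6, 35.9, 92.9]
wrist_force: [0.3, 0.4, 0.0]
opening: -0.0003
```

Run:
```python
from h import *
plan((.514,.005,.016),-87,36)
im=imaging.camera("top")
cv2.imwrite("pics/t10c.png",cv2.resize(im[170:305,240:420],None,fx=4.4,fy=4.4,interpolation=cv2.INTER_CUBIC))
cv2.imwrite("pics/w10.png",imaging.camera("wrist"))
```

```text
t 8.9 pos [0.5155 0.024  0.0189] rot [178.6  35.9  92.9] q [ 20.9  10.4 -14.1  76.6 -34.5 111. ] F [0.3 0.4 0. ] M [0.52 0.12 0.02] op -0.00029648129576172573
rotvec [ 0.023 -0.001 -0.002] shift cm (now axes) [-1.36 -0.28  1.33] (goal axes) [-1.36 -0.25  1.34]
```

View pics/t10c.png

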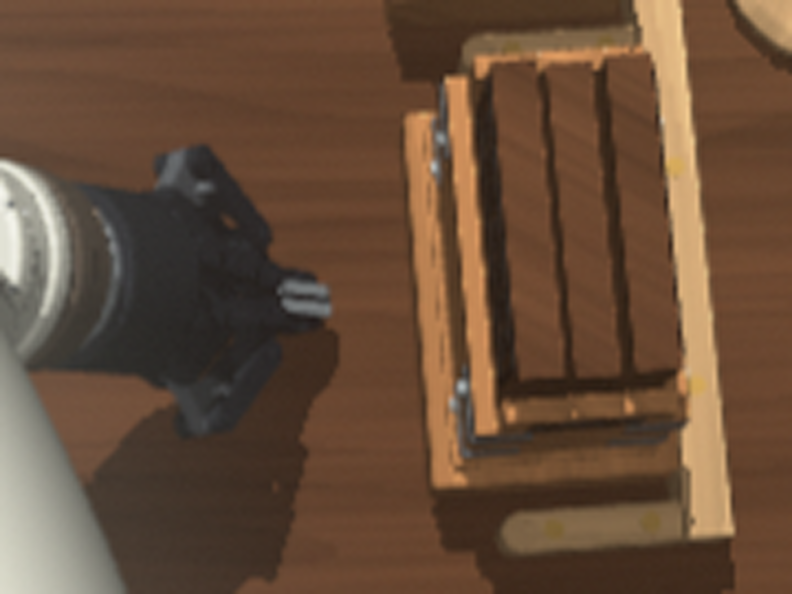

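View pics/w10.png

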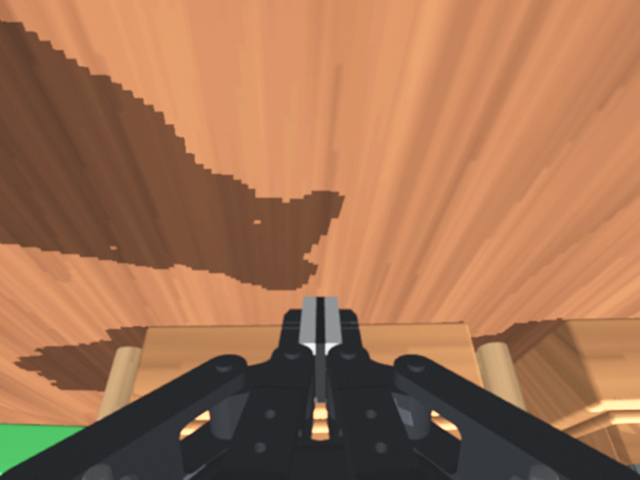

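Request:
servo_tool --moves '[[[0,0,0,-0.65,-0.25,0.5,0],[0,0,0,-0.65,-0.2,0.5,0],[0,0,0,-0.65,-0.15,0.5,0],[0,0,0,-0.5,-0.05,0.37,0],[0,0,0,-0.3,0,0.22,0],[0,0,0,-0.25,0,0.18,0]]]'

```text
time: 9.5
ee_pos: [0.5113, -0.0157, 0.0177]
tcp_rot: [178.5, 35.6, 92.9]
wrist_force: [-12.7, 48.5, 14.2]
opening: 0.0
```

Run:
```python
from h import *
plan((.514,-.013,.018),-87,36)
```

```text
t 9.5 pos [ 0.5113 -0.0157  0.0177] rot [178.5  35.6  92.9] q [ 16.8   7.  -17.7  73.3 -34.8 106. ] F [-12.7  48.5  14.2] M [ 6.63  1.81 -0.98] op 3.3521085034053007e-06
rotvec [ 0.025 -0.007 -0.002] shift cm (now axes) [ 0.19  0.29 -0.16] (goal axes) [ 0.19  0.29 -0.17]
```

That pressed it home at 48 N with the fingertips. Now I'll back off and check.

Request:
servo_tool --moves '[[[0,0,0,0.3,0,-0.22,0],[0,0,0,0.8,0,-0.6,0],[0,0,0,1.6,0,-1.3,0],[0,0,0,1.6,0,-1.5,0],[0,0,0,1,0,-2.5,0],[0,0,0,0,0,-3,0],[0,0,0,0,0,-3,0],[0,0,0,0,0,-3,0],[0,0,0,0,0,-2,0],[0,0,0,0,0,0,0]]]'

```text
time: 10.33
ee_pos: [0.4973, 0.1327, 0.1304]
tcp_rot: [178.5, 35.7, 92.6]
wrist_force: [1.4, 0.8, -0.5]
opening: -0.0002
```

Run:
```python
from h import *
plan((.514,-.013,.018),-87,36)
im=imaging.camera("top");cv2.imwrite("pics/t11.png",im)
s=imaging.camera("scene");cv2.imwrite("pics/s11.png",s)
cv2.imwrite("pics/t11c.png",cv2.resize(im[170:305,240:420],None,fx=4.4,fy=4.4,interpolation=cv2.INTER_CUBIC))
```

```text
t 10.33 pos [0.4973 0.1327 0.1304] rot [178.5  35.7  92.6] q [ 31.7  13.2   1.5  96.1 -31.4 123.7] F [ 1.4  0.8 -0.5] M [ 0.6   0.01 -0.03] op -0.000214060347446955
rotvec [ 0.022 -0.006 -0.005] shift cm (now axes) [-5.34  0.55 17.68] (goal axes) [-5.24  0.9  17.69]
```

View pics/t11c.png

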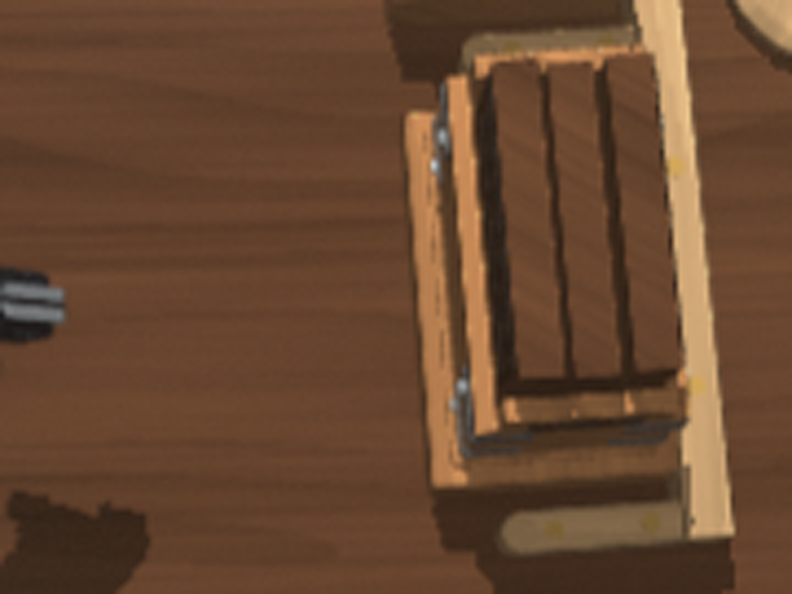

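View pics/s11.png

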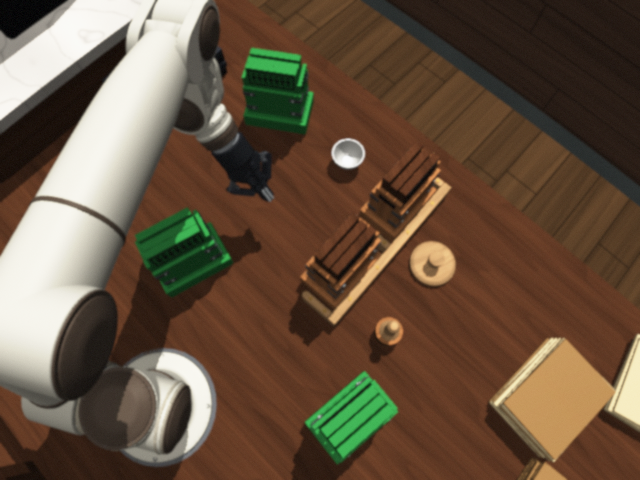

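View pics/t11.png

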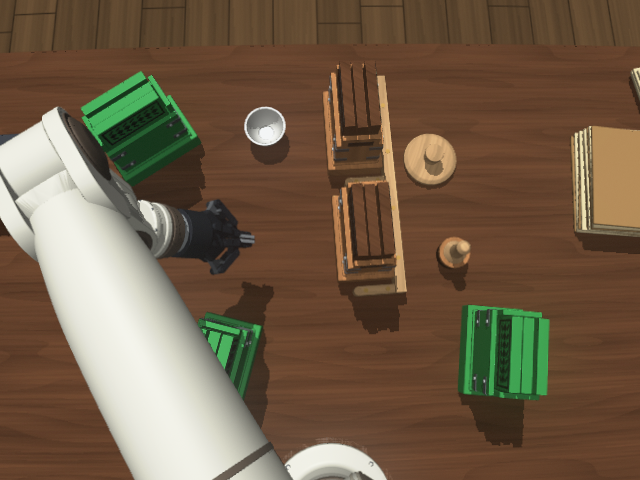

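```bash
python3 -c "
from workcell import bot
bot.job_done(); print(bot.get_obs()['time'])"
```

```text
the job is handed in; nothing more can be done
the job is handed in; nothing more can be done
```

I pushed the crate into the empty bay with the fingertips low on its foot, the tool leaning about 36°. It now stands against the stop, and I handed the job in at about 10.4 s of the 54 s allowed. I never grasped or lifted it.

- **Fully home:** the push took about 14 N while the crate slid, then jumped to 33 N at the stop and the crate would go no farther. I backed off, shut the fingers and pressed the middle of the foot once more (48 N along the push). The top view showed the crate in the same place afterwards, so it was already home.
- **Squareness:** before that last press, the foot's left edge measured about 0.4° from the stop's face in the top view. That is within what I can read from the picture, so I count it as square. I did not measure the angle again afterwards.
- **Position in the bay:** it stands within the side battens, a few millimetres to the far side of the middle.
- **Distance to the stop:** my camera reading put the foot's left face 108–109 mm from the stop, against the 110 mm it should be. That is within the calibration error.
- **Other things:** in the last pictures the neighbour crate, bowl, baren, brush and green crates stand where they were, and the gripper is clear of everything.

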